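# Feed one bearing and slide it into the nest

### The job

Press the plunger of the bearing feeder all the way in, once, and let it spring back, so that a single bearing comes out onto the green board. Then push that bearing aside with the fingertips, flat along the board, into a pocket of the grey H-shaped nest beside the outlet, until it rests against the nest's middle wall. Do not grip or pick up anything, and leave the other three bearings in the feeder and the things around where they are.

Things in the scene. Friction and masses are not known exactly. Their poses are not given: they have to be found in the camera images.
- feeder: Bearing feeder fixed on the green board: upright square magazine (clear sides, aluminium front strips and rear), 42 mm tall, 41 mm along x, 43 along y (feet and spring lugs to +-38), open on top. Origin on the board's top (12 mm above the table) under the magazine's axis; x = the way the plunger pushes and the bearing leaves, z up. Plunger sticks out behind to x = -130 mm.
- outlet (a point): point on the board, in front of the feeder's outlet slot (which is at feeder x = +20 mm), where the centre of the fed bearing comes to lie after a full stroke: feeder x = +58.5 mm, give or take a few mm; axes as the feeder's
- plunger (a joint): travel of the plunger in m along the feeder's +x: 0 at rest, 0.066 fully in. Springs push it back, with about 4 N at rest and 8 N fully in. Its steel blade drives the bottom bearing out; when it is back, the next one drops. Let back before about 0.045 it leaves the bearing half under the magazine.
- pad (a point): centre of the flat upright rear face of the plunger's round black rubber pad (34 mm across), 21 mm above the board, facing the feeder's -x; press it here towards the feeder's +x, it moves with the plunger. The steel tail plate in front of it is 72 mm wide, its top 31 mm above the board; pad and plate are 12 mm thick together.
- bearing1: the bottom bearing in the magazine, the one that comes out: steel ball bearing, 32 mm outside diameter, 9 mm thick, 15 mm dark bore, about 30 g, lying flat. Origin at the centre of its underside. It slides freely over the board.
- bearing2: second bearing from the bottom, same kind; stays in the feeder and ends up at the bottom
- bearing3: third bearing from the bottom, same kind; stays in the feeder
- bearing4: top bearing of the stack, same kind; stays in the feeder
- nest: grey plastic H-shaped double nest, 8 mm high, fixed on the board left or right of the outlet. Origin on the board at its middle. A 6 mm middle wall lies along x; on its +y and -y sides are pockets 38 mm wide, whose side walls end 26 mm from the origin, ends flared. A bearing against the middle wall has its centre 19 mm from the origin along y. 74 mm long in x with its 4 mm high feet.
- gearmotor: small round gearmotor on an aluminium bracket screwed to the board on the other side of the outlet, 65 mm long, 44 mm wide, 44 mm tall, fixed; origin on the board under it. Not used.
- screw_jar: loose clear jar with black cap, 46 mm across, 55 mm tall, origin under its centre; to be left alone
- screwdriver: loose black-handled screwdriver lying on the board, 160 mm long along its x axis; to be left alone
- tape_roll: loose black roll of tape lying flat, 76 mm across, 18 mm tall, origin under its centre; to be left alone
- u_bracket: loose aluminium U bracket, 40 x 24 x 36 mm, origin under its centre; to be left alone
- servo: loose black hobby servo, 54 x 20 x 41 mm, origin under its centre; to be left alone
Mind the look-alikes: they are no part of the job. Leave any pink or purple look-alike of the bearing4 alone.

How it is judged:
By the outcome, as a careful person would: the job done as asked, in the order asked, and still so for the second after the job is handed in, with the robot touching nothing.
It also fails if it takes over 45 s, if anything falls off the work surface, if the arm or the gripper's body presses on something with over 40 N, if the wrist force passes 120 N, or if a joint passes its speed limit or range.

### The arm

A 7-joint arm with a two-finger parallel gripper is mounted at the origin on the work surface. World frame = base frame: x ahead of the robot, y to its left, z up, the work surface at z = 0. Lengths are in mm, angles in rad, forces in N, time in s.
With the tool pointing down it reaches from about 400 to 850 mm from the base axis. Payload 4.5 kg.
Tool frame: the origin (TCP) lies on the centre line of the jaws, within the pads' length; the fingertips stand 8 mm ahead of it and the grasp point (between the pads) lies 11 mm behind it; z points along the fingers, y is the line along which they close (so a half turn about z gives the same grasp; the last joint's range is limited). The gripper opens to 85 mm and grips with 20 to 120 N. Pads are 22 mm wide; open, the fingers measure 114 mm over their backs; the gripper's body (76 mm by 85 mm) begins 54 mm behind the grasp point. The pads swing forward as they close: fully open they stand 13 mm farther back than shut.
Start: joints at [-1.18, 0.689, -0.195, 1.565, 0.157, 0.902, -0.215], TCP at [218.28, 585.668, 239.317] pointing down, gripper open.
Joint ranges: [-3.01, 3.01], [-0.46, 2.08], [-1.47, 1.51], [0.13, 2.56], [-1, 4.14], [0.04, 2.09], [-2.66, 2.66]. Speed limits (rad/s): [2.57, 2.57, 3.14, 3.14, 3.14, 3.14, 3.14].

### API

Orientations are given as a rotation vector (axis times angle).
In Python, from cell import r gives the robot as it stands.
- The arm moves only by the shell command python3 -m creep 'ROWS' [FORCE]. ROWS is JSON, a list that holds one entry, the list of rows, each a list of 7 numbers: the turn, a rotation vector about the tool's x, y, z in rad, then the shift along the tool's x, y, z in m, then the opening in per cent of the stroke, from 0 (shut) to 100 (fully open). A call has 1 to 12 rows; each row is the pose to reach, as a shift and turn from the pose commanded when the call began, along the tool's axes at that moment; what a row does not reach only later rows make up. A row lasts 1/12 s, in which the tool goes at most 41.7 mm and 7.16 degrees, less where a joint would pass 70% of its speed; a pose out of reach is approached as far as the arm can. A call with a gripper value outside its range is refused whole. The fingers move at their own pace and stop on an object; FORCE is the grip in N (left out, the last holds). Time passes only in rows, so rows that repeat a pose let the fingers close. It gives the time, the measured TCP pose, the force, the opening and the grip force at its end, in the units of the state.
- r.observe(): the state, without advancing time (a new reading comes with each control period).
- r.snapshot(name): name is "scene" or "top" or "wrist"; returns the picture (420x560x3 uint8, red, green, blue); there is no depth.
- r.calibration(name): a dict with "fx", "fy", "cx", "cy" (pixels), "rvec" (rotation vector, rad) and "tvec" (3), from world to camera coordinates, as OpenCV has them. Camera axes: x right, y down, z forward; pixel columns grow to the right and rows downward; lengths in mm; the calibration is good to about 2 mm. A picture is of the moment at which its call begins: read the wrist's pose just before it. calibration takes no time and is no camera call; for the wrist camera it gives the pose at the moment of the call.
- r.close_job(): hands the job in; it is judged then, once.
The state is a dict: "t": time; "qpos": joint angles; "dq": joint speeds; "joint_torque": joint torques, N m; "position": TCP position; "eef_rot": TCP orientation; "wrist_force": force on the tool from outside, world axes, zero at the start; "torque": the same for the moment, N m; "opening": finger opening in mm; "gripper_force": force on a finger pad.
Only numpy, scipy, OpenCV 4.12 (cv2) and the standard library are available. Lean on these libraries where they do the work, as an engineer would, in place of code of your own. Each camera call takes 0.05 s, during which the arm holds its last target. There are 200 camera calls.

## Working session

There is one attempt and no reset: what is moved stays moved. The work goes in short steps, Python scripts to look and compute and a shell command to move; the robot and the scene stay as the last step left them, time stands still between calls to the robot, and variables do not carry over. Pictures are saved under pics/ and viewed, at most 10 in all, crops included, and the job is handed in when it is done.

```bash
mkdir -p pics; ls; python3 - <<'E'
from cell import r
import cv2
for n in("scene","top"):
    im=r.snapshot(n); cv2.imwrite(f"pics/{n}0.png",cv2.resize(im[:,:,::-1],(800,600),interpolation=cv2.INTER_CUBIC))
    print(n,r.calibration(n))
s=r.observe();print(s["t"],s["position"],s["eef_rot"],s["opening"])
E
```

```text
pics
scene {'fx': 501.6881410751523, 'fy': 501.6881410751523, 'cx': 277.909326429172, 'cy': 200.62310064315204, 'rvec': array([ 1.93034291,  1.83576873, -0.53323402]), 'tvec': array([ -48.63938855, -401.37772892, 1357.18288462])}
top {'fx': 510.35046250677084, 'fy': 510.35046250677084, 'cx': 285.07050086918235, 'cy': 208.02795312295805, 'rvec': array([ 2.17371113, -2.15592676,  0.1285404 ]), 'tvec': array([  15.92279433,  536.05393183, 1124.9133498 ])}
0.1 [218.10617256 585.10927247 238.54705941] [-5.57231697e-01 -3.09155283e+00  2.56393640e-03] 85.47463424270283
```

View pics/top0.png

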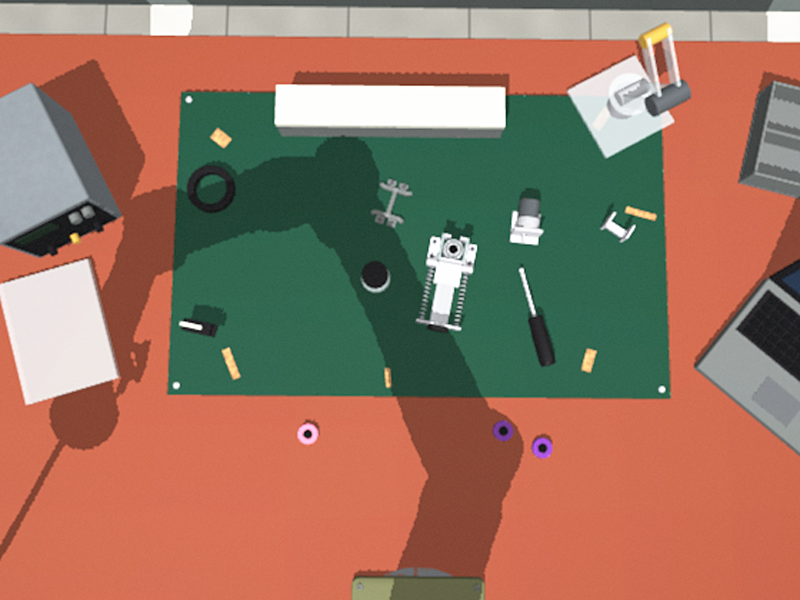

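View pics/scene0.png

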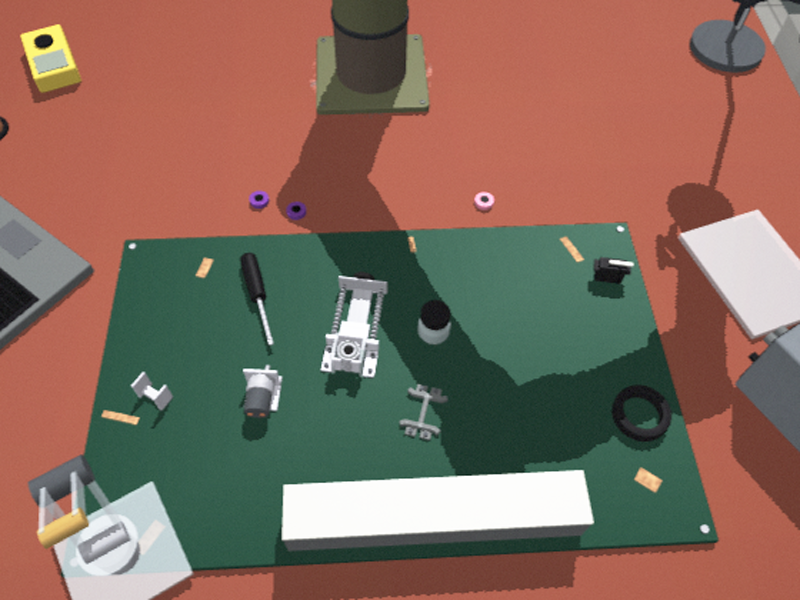

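The top view shows the feeder magazine at (453,249) and the pad at (437,328). The nest is at (391,203), the jar at (375,275), the motor at (527,220) and the screwdriver at (537,320). The pink and purple look-alikes are off the board at (307,433), (503,430) and (542,447). bearing4 is the steel one in the magazine at (453,249). I'll enlarge that area to confirm.

```bash
cat > h.py <<'E'
from cell import r
import numpy as np, cv2
def to_world(n,uv,z,c=None):
    c=c or r.calibration(n); R=cv2.Rodrigues(np.array(c["rvec"]))[0]; t=np.array(c["tvec"])
    d=R.T@np.array([(uv[0]-c["cx"])/c["fx"],(uv[1]-c["cy"])/c["fy"],1]); o=-R.T@t
    return o+d*(z-o[2])/d[2]
def pix(n,p,c=None):
    c=c or r.calibration(n)
    K=np.array([[c["fx"],0,c["cx"]],[0,c["fy"],c["cy"]],[0,0,1]])
    return cv2.projectPoints(np.array(p,float).reshape(-1,1,3),np.array(c["rvec"]),np.array(c["tvec"]),K,None)[0].reshape(-1,2)
def crop(n,u0,v0,w,h,out,k):
    im=r.snapshot(n)[v0:v0+h,u0:u0+w,::-1]; cv2.imwrite("pics/"+out,cv2.resize(im,None,fx=k,fy=k,interpolation=cv2.INTER_CUBIC))
E
python3 -c "
from h import *
crop('top',250,120,133,120,'t1.png',6 if 0 else 5)
crop('scene',220,180,112,140,'s1.png',4)"
```

```text
(no output)
```

View pics/t1.png

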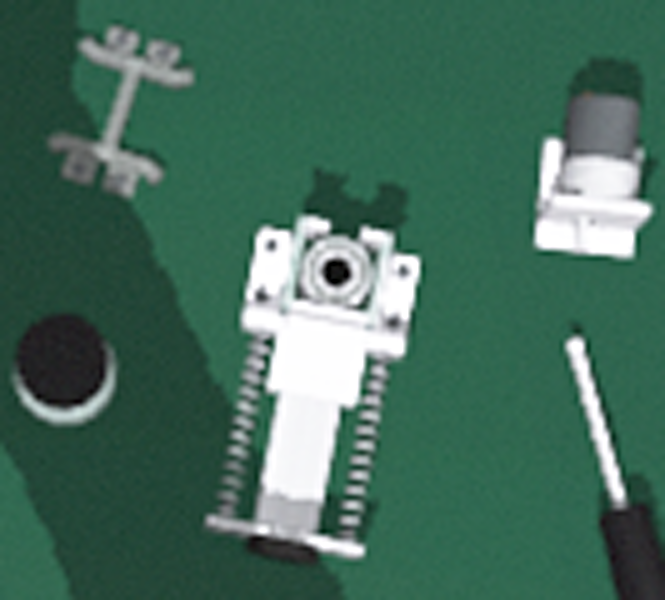

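View pics/s1.png

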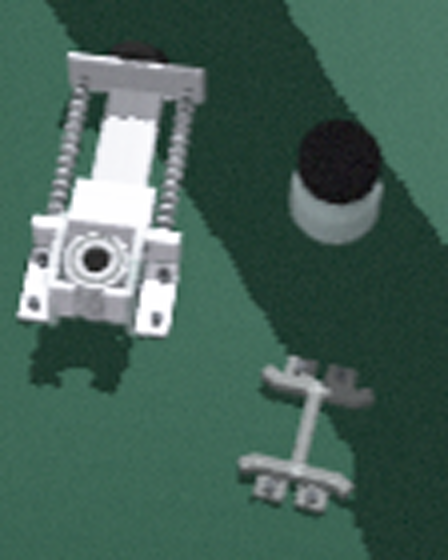

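The enlarged crop shows the steel bearing4 in the magazine at (337,271). The plate edge runs from (208,521) to (363,551), and the nest wall from (132,68) to (110,148).

```bash
python3 - <<'E'
from h import *
T=lambda u,v,z:to_world('top',(250+u/5,120+v/5),z)
S=lambda u,v,z:to_world('scene',(220+u/4,180+v/4),z)
p=lambda n,a:print(n,a.round(1))
p('b4 top',T(337,271,49));p('b4 sc',S(97,260,49))
a,b=T(208,521,43),T(363,551,43);p('plT',a);p('plT',b)
p('plS',S(204,68,43));p('plS',S(70,54,43))
p('footsT',T(271,245,20));p('footsT',T(403,271,20))
p('nestT',T(132,68,20));p('nestT',T(110,148,20));p('nestS',S(318,385,20));p('nestS',S(300,467,20))
p('jar',T(65,360,67)); p('motor',T(600,160,50));p('driver tip',T(574,340,15))
f=(T(337,271,49)+S(97,260,49))/2
m=(a+b)/2; d=f-m; print('yaw',np.degrees(np.arctan2(d[1],d[0])), np.hypot(*d[:2]), 'plate yaw',np.degrees(np.arctan2(*(a-b)[:2][::1])) )
c=r.calibration('wrist');print(c)
R=cv2.Rodrigues(r.observe()['eef_rot'])[0];print(R.round(3))
E
```

```text
b4 top [610.9 -51.6  49. ]
b4 sc [613.  -50.7  49. ]
plT [498.3   5.5  43. ]
plT [485.4 -63.7  43. ]
plS [499.1   6.9  43. ]
plS [487. -63.  43.]
footsT [628.1 -23.1  20. ]
footsT [616.4 -84.   20. ]
nestT [711.   41.8  20. ]
nestT [673.   51.6  20. ]
nestS [671.3  54.4  20. ]
nestS [713.1  42.6  20. ]
jar [566.8  69.3  67. ]
motor [ 662.5 -170.2   50. ]
driver tip [ 585.8 -163.3   15. ]
yaw -10.418262099828786 122.08606036294964 plate yaw 10.510004019832884
{'fx': 356.93412255434504, 'fy': 356.93412255434504, 'cx': 281.4669126184206, 'cy': 208.5760358546655, 'rvec': array([-2.37504195, -1.64982725, -0.24080126]), 'tvec': array([-623.38669446,  -37.67870499,  379.4316001 ])}
[[-0.937  0.349 -0.   ]
 [ 0.349  0.937 -0.001]
 [-0.    -0.001 -1.   ]]
```

```bash
python3 -m creep '[[[0,0,-0.08,-0.1,-0.046,0,0],[0,0,-0.174,-0.2,-0.093,0,0],[0,0,-0.174,-0.3,-0.139,0,0],[0,0,-0.174,-0.3,-0.139,0,0],[0,0,-0.174,-0.3,-0.139,0,0],[0,0,-0.174,-0.3,-0.139,0,0],[0,0,-0.174,-0.3,-0.139,0,0],[0,0,-0.174,-0.3,-0.139,0,0],[0,0,-0.174,-0.43,-0.488,0,0],[0,0,-0.174,-0.43,-0.488,0,0],[0,0,-0.174,-0.43,-0.488,0,0],[0,0,-0.174,-0.43,-0.488,0,0]]]' 60
```

```text
t: 1.2
position: [450.5, 181.9, 239.2]
eef_rot: [-0.287, -3.128, 0.0]
wrist_force: [1.5, -0.5, -0.1]
opening: -0.1
gripper_force: 0.0
```

```bash
python3 -m creep '[[[0,0,0,-0.036,-0.2,0,0],[0,0,0,-0.036,-0.2,0,0],[0,0,0,-0.036,-0.2,0,0],[0,0,0,-0.036,-0.2,0,0],[0,0,0,-0.036,-0.2,0,0],[0,0,0,-0.036,-0.2,0.03,0],[0,0,0,-0.036,-0.2,0.06,0],[0,0,0,-0.036,-0.2,0.1,0],[0,0,0,-0.036,-0.2,0.13,0],[0,0,0,-0.036,-0.2,0.13,0],[0,0,0,-0.036,-0.2,0.13,0],[0,0,0,-0.036,-0.2,0.13,0]]]'; python3 - <<'E'
from h import *
c=r.calibration('wrist')
im=r.snapshot('wrist');s=r.observe();print(s['position'],s['eef_rot'],s['wrist_force'])
cv2.imwrite('pics/w1.png',im[:,:,::-1])
F=np.array([.983,-.181]);L=np.array([.181,.983]);O=np.array([612,-51])
q=[np.r_[O-130*F,33],np.r_[O-118*F+36*L,43],np.r_[O-118*F-36*L,43],np.r_[O,48]]
print(pix('wrist',q,c).round())
E
```

```text
t: 2.2
position: [450.6, -19.1, 110.4]
eef_rot: [0.286, 3.127, 0.0]
wrist_force: [-0.3, -0.3, 0.7]
opening: 0.1
gripper_force: 0.0
[451.03943989 -19.05528902 110.91899893] [2.86442248e-01 3.12541832e+00 9.49425302e-04] [0.42342867 0.23631375 0.78254159]
[[280. 273.]
 [336. 297.]
 [223. 297.]
 [280. 446.]]
```

View pics/w1.png

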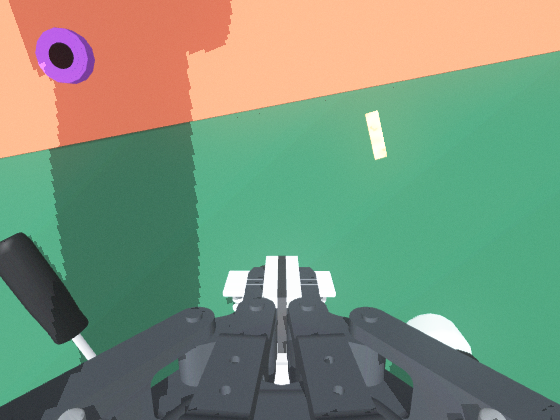

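The wrist view shows the plate corners at (223,297) and (336,297), exactly where predicted, so the pose is confirmed. I'll descend and move up to the pad.

```bash
python3 -m creep '[[[0,0,0,0,-0.002,0.03,0],[0,0,0,0,-0.002,0.06,0],[0,0,0,0,-0.002,0.08,0],[0,0,0,0,-0.002,0.08,0],[0,0,0,-0.01,-0.002,0.08,0],[0,0,0,-0.015,-0.002,0.08,0],[0,0,0,-0.02,-0.002,0.08,0],[0,0,0,-0.025,-0.002,0.08,0],[0,0,0,-0.03,-0.002,0.08,0],[0,0,0,-0.035,-0.002,0.08,0],[0,0,0,-0.035,-0.002,0.08,0],[0,0,0,-0.035,-0.002,0.08,0]]]'
```

```text
t: 3.25
position: [483.2, -27.8, 29.5]
eef_rot: [-0.288, -3.127, 0.0]
wrist_force: [-3.9, -0.5, 3.4]
opening: -0.3
gripper_force: 2.0
```

```bash
python3 -m creep '[[[0,0,0,-0.005,0,0,0],[0,0,0,-0.01,0,0,0],[0,0,0,-0.015,0,0,0],[0,0,0,-0.02,0,0,0],[0,0,0,-0.025,0,0,0],[0,0,0,-0.03,0,0,0],[0,0,0,-0.035,0,0,0],[0,0,0,-0.04,0,0,0],[0,0,0,-0.045,0,0,0],[0,0,0,-0.05,0,0,0],[0,0,0,-0.053,0,0,0],[0,0,0,-0.053,0,0,0]]]'; python3 -c "
from h import *
print(r.observe()['wrist_force']);crop('top',250,120,133,120,'t2.png',5)"
```

```text
t: 4.25
position: [533.5, -37.4, 29.1]
eef_rot: [-0.287, -3.124, 0.002]
wrist_force: [-7.7, 1.0, 5.0]
opening: -0.0
gripper_force: 3.6
[-7.67640104  0.9986327   4.95575498]
```

```bash
python3 -m creep '[[[0,0,0,-0.001,0,0,0],[0,0,0,-0.002,0,0,0],[0,0,0,-0.003,0,0,0],[0,0,0,-0.003,0,0,0]]]'
```

```text
t: 4.63
position: [535.8, -37.9, 29.1]
eef_rot: [-0.286, -3.123, 0.003]
wrist_force: [-8.3, 0.4, 6.0]
opening: -0.4
gripper_force: 4.0
```

```bash
python3 -m creep '[[[0,0,0,-0.001,0,0,0],[0,0,0,-0.002,0,0,0],[0,0,0,-0.003,0,0,0],[0,0,0,-0.003,0,0,0]]]'
```

```text
t: 4.97
position: [537.8, -38.3, 29.0]
eef_rot: [-0.285, -3.121, 0.003]
wrist_force: [-10.1, 1.6, 8.5]
opening: -0.4
gripper_force: 5.0
```

```bash
python3 -m creep '[[[0,0,0,-0.001,0,0,0],[0,0,0,-0.002,0,0,0],[0,0,0,-0.003,0,0,0],[0,0,0,-0.003,0,0,0]]]'
```

```text
t: 5.3
position: [537.8, -38.3, 28.9]
eef_rot: [-0.284, -3.116, 0.004]
wrist_force: [-14.8, 2.6, 12.2]
opening: 0.1
gripper_force: 7.9
```

The plunger has bottomed out: position stays constant while the force rises. I'll retreat, then lift.

```bash
python3 -m creep '[[[0,0,0,0.01,0,0,0],[0,0,0,0.02,0,0,0],[0,0,0,0.03,0,0,0],[0,0,0,0.04,0,0,0],[0,0,0,0.05,0,0,0],[0,0,0,0.065,0,0,0],[0,0,0,0.08,0,0,0],[0,0,0,0.1,0,0,0],[0,0,0,0.1,0,0,0],[0,0,0,0.1,0,-0.04,0],[0,0,0,0.1,0,-0.08,0],[0,0,0,0.1,0,-0.12,0]]]'; python3 -c "
from h import *
crop('top',250,120,133,120,'t3.png',5)"
```

```text
t: 6.3
position: [446.3, -20.5, 132.9]
eef_rot: [-0.285, -3.126, -0.0]
wrist_force: [1.5, -1.1, -0.6]
opening: -0.2
gripper_force: 0.0
```

View pics/t3.png

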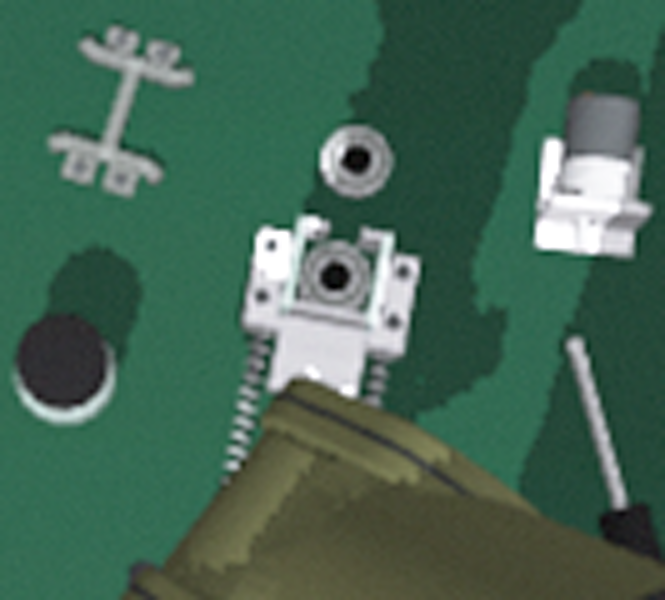

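One bearing is out at crop (356,160), and the rest of the stack is still in the magazine at (337,275).

```bash
python3 - <<'E'
from h import *
T=lambda u,v,z:to_world('top',(250+u/5,120+v/5),z)
b=T(356,160,21)[:2];print('b',b)
n=np.array([692.1,47.6])
for yaw in(-14.5,-15.8):
    a=np.radians(yaw);N=np.array([-np.sin(a),np.cos(a)]);X=np.array([np.cos(a),np.sin(a)])
    print(yaw,N,'b in nest',(b-n)@X,(b-n)@N,'target',n-19*N)
E
```

```text
b [668.13344154 -62.23808257]
-14.5 [0.25038    0.96814764] b in nest 4.298092534121423 -112.34022746753551 target [687.34277992  29.20519483]
-15.8 [0.27228025 0.96221799] b in nest 6.845686459371072 -112.21379988125113 target [686.92667531  29.31785812]
```

```bash
python3 -c "
from cell import r;print(r.observe()['qpos'])"
```

```text
[ 0.29802934  0.70071351 -0.56866906  2.16877697  0.82726128  0.48852068
  0.47042657]
```

```bash
python3 -m creep '[[[0,0,-0.124,-0.03,-0.006,-0.01,24],[0,0,-0.248,-0.06,-0.012,-0.01,24],[0,0,-0.372,-0.09,-0.018,-0.01,24],[0,0,-0.496,-0.12,-0.024,-0.01,24],[0,0,-0.62,-0.15,-0.03,-0.01,24],[0,0,-0.744,-0.18,-0.036,-0.01,24],[0,0,-0.868,-0.2,-0.042,-0.01,24],[0,0,-0.992,-0.222,-0.0455,-0.01,24],[0,0,-1.116,-0.222,-0.0455,-0.01,24],[0,0,-1.24,-0.222,-0.0455,-0.01,24],[0,0,-1.364,-0.222,-0.0455,-0.01,24],[0,0,-1.492,-0.222,-0.0455,-0.01,24]]]' 40; python3 -c "
from cell import r;print(r.observe()['qpos'])"
```

```text
t: 7.35
position: [657.4, -106.4, 141.8]
eef_rot: [-1.914, 2.49, -0.001]
wrist_force: [-0.2, 0.3, -0.2]
opening: 20.2
gripper_force: 0.0
[ 0.55725989  1.04070164 -1.00734067  1.49296283  0.93448638  1.13657212
  2.24724821]
```

```bash
python3 -m creep '[[[0,0,0,0,0.001,0.035,24],[0,0,0,0,0.001,0.07,24],[0,0,0,0,0.001,0.095,24],[0,0,0,0,0.001,0.11,24],[0,0,0,0,0.001,0.116,24],[0,0,0,0,0.001,0.12,24],[0,0,0,0,0.001,0.12,24],[0,0,0,0,0.001,0.12,24]]]'; python3 -c "
from h import *
crop('scene',180,180,160,120,'s2.png',5)"
```

```text
t: 8.02
position: [656.9, -105.1, 23.7]
eef_rot: [-1.907, 2.493, -0.002]
wrist_force: [0.9, 0.4, 0.7]
opening: 20.5
gripper_force: 0.0
```

View pics/s2.png

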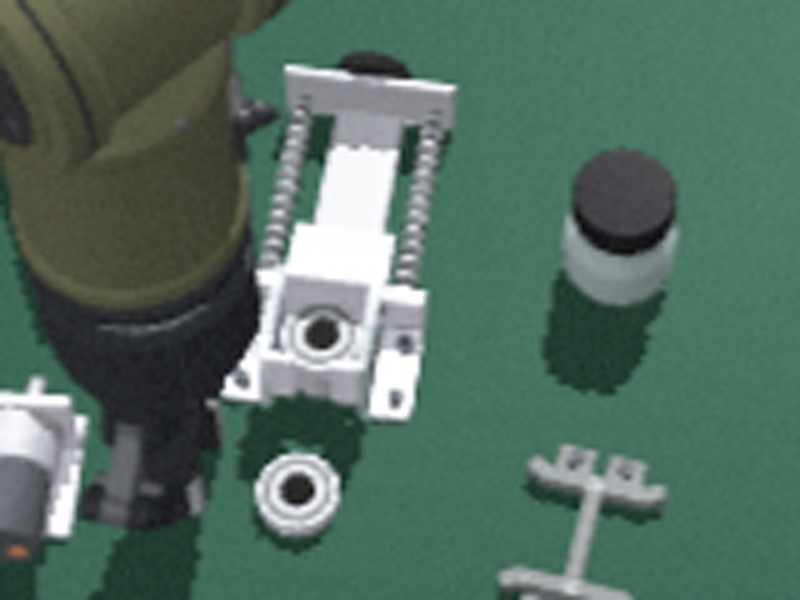

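The scene crop shows the bearing at (297,490), with the fingers at (145,505) beside it and clear of the motor. I'll start the push.

```bash
python3 -m creep '[[[0,0,0,-0.01,0,0.001,24],[0,0,0,-0.016,0,0.001,24],[0,0,0,-0.02,0,0.001,24],[0,0,0,-0.024,0,0.001,24],[0,0,0,-0.028,0,0.001,24],[0,0,0,-0.032,0,0.001,24],[0,0,0,-0.036,0.001,0.001,24],[0,0,0,-0.04,0.002,0.001,24],[0,0,0,-0.044,0.003,0.001,24],[0,0,0,-0.048,0.004,0.001,24],[0,0,0,-0.052,0.005,0.001,24],[0,0,0,-0.056,0.0055,0.001,24]]]'
```

```text
t: 9.07
position: [664.9, -49.5, 21.2]
eef_rot: [1.909, -2.495, -0.0]
wrist_force: [0.2, 0.0, 0.7]
opening: 20.4
gripper_force: 0.3
```

```bash
python3 -m creep '[[[0,0,0,-0.004,0,0,24],[0,0,0,-0.008,0,0,24],[0,0,0,-0.012,0,0,24],[0,0,0,-0.016,0,0,24],[0,0,0,-0.02,0,0,24],[0,0,0,-0.022,0,0,24],[0,0,0,-0.022,0,0,24]]]'; python3 -c "
from h import *
print(r.observe()['position']);crop('scene',220,190,140,120,'s3.png',5)"
```

```text
t: 9.65
position: [670.9, -27.6, 21.3]
eef_rot: [-1.91, 2.494, 0.001]
wrist_force: [0.4, 0.1, -0.1]
opening: 20.6
gripper_force: 0.0
[670.90290015 -27.57734595  21.26616061]
```

View pics/s3.png

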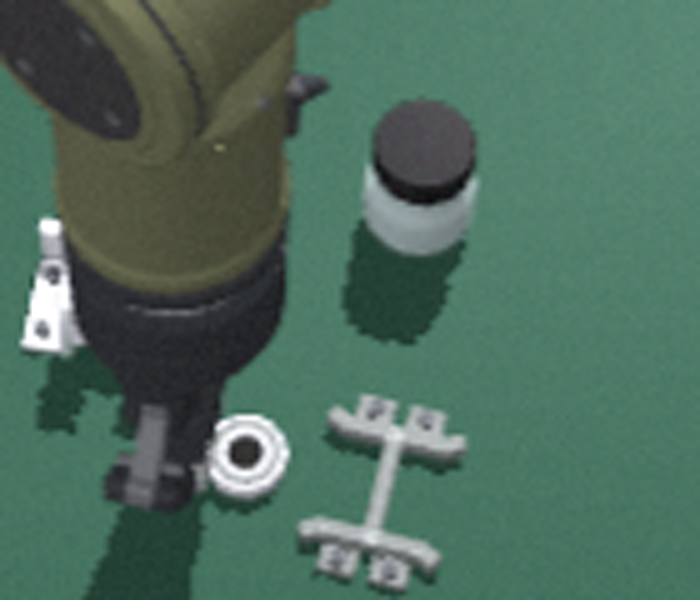

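The bearing is at crop (246,452). The nest wall runs from (400,437) to (374,537), and the near wall tips are at (333,412) and (303,530).

```bash
python3 - <<'E'
from h import *
S=lambda u,v,z:to_world('scene',(220+u/5,190+v/5),z)[:2]
b=S(246,452,21);a=S(400,437,20);c=S(374,537,20);print(b,a,c,S(333,412,20),S(303,530,20))
n=(a+c)/2;X=(c-a)/np.linalg.norm(c-a);N=np.array([-X[1],X[0]]);print(n,np.degrees(np.arctan2(X[1],X[0])))
print('b',(b-n)@X,(b-n)@N)
p=r.observe()['position'][:2];print('tcp',(p-n)@X,(p-n)@N)
E
```

```text
[677.59168679  -4.88362954] [673.73949864  55.21582442] [714.38587353  42.13801039] [661.88843086  29.85671417] [710.24942373  15.36021622]
[694.06268608  48.6769174 ] -17.835378637195824
b 0.7252831282345019 -56.031241023921424
tcp 1.3525299870751009 -80.2155343748779
```

```bash
python3 -m creep '[[[0,0,0,-0.004,0,0,24],[0,0,0,-0.008,0,0,24],[0,0,0,-0.012,0,0,24],[0,0,0,-0.016,0,0,24],[0,0,0,-0.02,0,0,24],[0,0,0,-0.023,0,0,24],[0,0,0,-0.026,0,0,24],[0,0,0,-0.029,0,0,24],[0,0,0,-0.031,0,0,24],[0,0,0,-0.033,0,0,24],[0,0,0,-0.033,0,0,24]]]'
```

```text
t: 10.62
position: [679.5, 3.8, 21.3]
eef_rot: [-1.909, 2.494, 0.001]
wrist_force: [0.2, 0.2, 0.1]
opening: 20.3
gripper_force: 0.0
```

```bash
python3 -m creep '[[[0,0,0,-0.001,0,0,24],[0,0,0,-0.002,0,0,24],[0,0,0,-0.002,0,0,24]]]'
```

```text
t: 10.87
position: [679.9, 5.2, 21.2]
eef_rot: [-1.909, 2.495, 0.0]
wrist_force: [-0.2, -0.1, -0.3]
opening: 20.4
gripper_force: 0.1
```

```bash
python3 -m creep '[[[0,0,0,-0.001,0,0,24],[0,0,0,-0.002,0,0,24],[0,0,0,-0.002,0,0,24]]]'
```

```text
t: 11.12
position: [680.5, 7.2, 21.2]
eef_rot: [-1.909, 2.495, 0.0]
wrist_force: [0.4, -0.2, -0.1]
opening: 20.3
gripper_force: 0.2
```

```bash
python3 -m creep '[[[0,0,0,-0.001,0,0,24],[0,0,0,-0.0015,0,0,24],[0,0,0,-0.0015,0,0,24]]]'
```

```text
t: 11.37
position: [680.7, 7.6, 21.1]
eef_rot: [1.908, -2.494, 0.001]
wrist_force: [-0.2, -1.8, 1.1]
opening: 20.3
gripper_force: 1.0
```

```bash
python3 -m creep '[[[0,0,0,-0.001,0,0,24],[0,0,0,-0.001,0,0,24]]]'; python3 -c "
from h import *
crop('scene',220,190,140,120,'s4.png',5)"
```

```text
t: 11.53
position: [680.8, 7.9, 21.0]
eef_rot: [1.907, -2.494, 0.002]
wrist_force: [-1.7, -4.5, 1.9]
opening: 20.6
gripper_force: 2.1
```

View pics/s4.png

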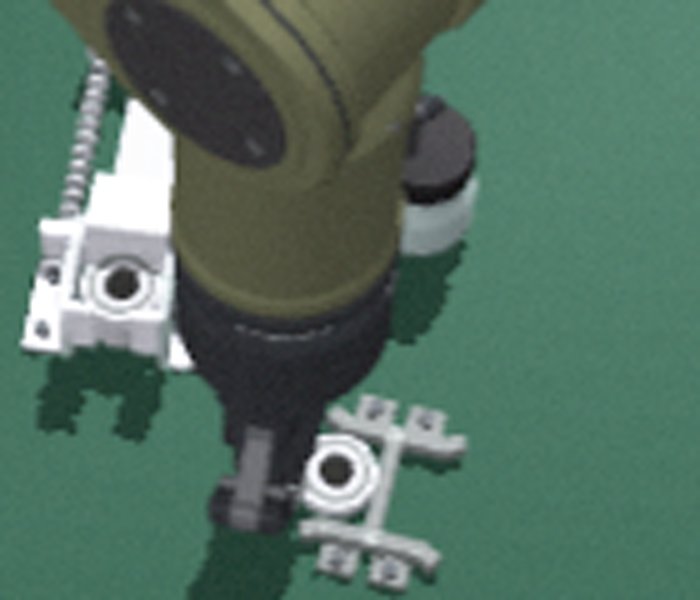

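The bearing at (337,470) sits in the pocket against the middle wall, and the force rise confirms contact. I'll back off and lift.

```bash
python3 -m creep '[[[0,0,0,0.003,0,0,24],[0,0,0,0.008,0,0,24],[0,0,0,0.02,0,0,24],[0,0,0,0.035,0,0,24],[0,0,0,0.035,0,-0.03,24],[0,0,0,0.035,0,-0.06,24],[0,0,0,0.035,0,-0.1,24],[0,0,0,0.05,0,-0.14,24],[0,0,0,0.08,0,-0.16,24],[0,0,0,0.11,0,-0.16,24],[0,0,0,0.11,0,-0.16,24],[0,0,0,0.11,0,-0.16,24]]]'; python3 -c "
from h import *
crop('scene',220,190,140,120,'s5.png',5)"
```

```text
t: 12.58
position: [651.5, -101.4, 181.0]
eef_rot: [1.901, -2.499, 0.002]
wrist_force: [-0.5, 0.2, -1.1]
opening: 20.3
gripper_force: 0.0
```

View pics/s5.png

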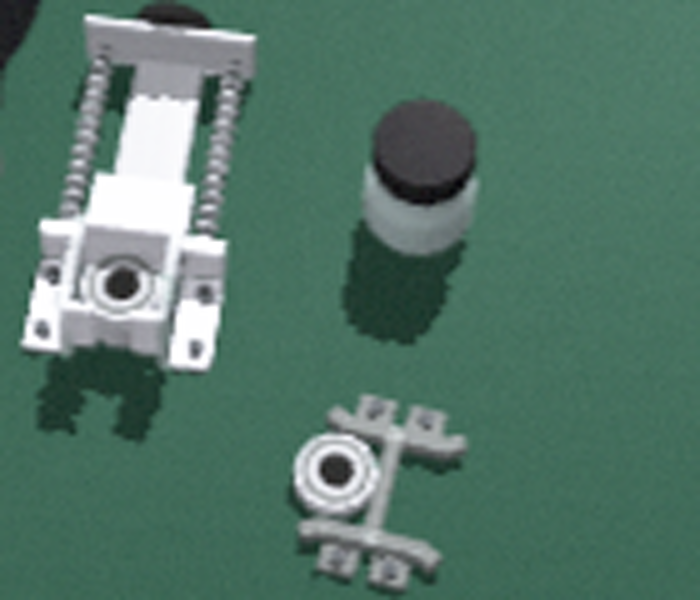

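The bearing stayed at (336,470), seated against the wall, and the plunger is back. I'll hand the job in.

```bash
python3 -c "
from cell import r;print(r.close_job())"
```

```text
the job is handed in; nothing more can be done
None
```

The plunger was pressed fully in once and sprang back, and the one bearing that came out now rests against the nest's middle wall; the job was handed in at about 12.6 s, with no verdict returned.

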